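# Clip the sprung saucer plate in place

### The arm

A 6-joint arm with a two-finger parallel gripper is mounted at the origin on the work surface. World frame = base frame: x ahead of the robot, y to its left, z up, the work surface at z = 0. Lengths are in m, angles in rad, forces in N, time in s.
With the tool pointing down it reaches from about 0.375 to 0.925 m from the base axis. Payload 5.7 kg.
Tool frame: the origin (TCP) lies at the very end of the fingers, on their centre line; the grasp point (between the pads) lies arm.tcp_to_grasp behind it (arm.tcp_to_grasp is the distance from the TCP to the grasp point, in m); z points along the fingers, y is the line along which they close (so a half turn about z gives the same grasp; the last joint's range is limited). The gripper opens to 88 mm and grips with 3 to 60 N. Pads are 20 mm wide; open, the fingers measure 115 mm over their backs; the gripper's body (75 mm by 178 mm) begins 61 mm behind the grasp point.
Start: joints at [1.133, 0.359, 1.51, -0, 1.272, -0.115], TCP at [0.19, 0.569, 0.223] pointing down, gripper open.
Joint ranges: [-2.97, 2.97], [-1.01, 2.36], [0.21, 2.38], [-0.96, 4.11], [0.2, 2.71], [-2.98, 2.98]. Speed limits (rad/s): [2.39, 2.39, 3.14, 3.14, 3.14, 3.14].

### API

Orientations are given as a rotation vector (axis times angle).
In Python, from bench import readout, capture, camera_params, arm gives the robot as it stands. The module is installed in compiled form; this text tells all that it offers.
- The arm moves only by the tool send_rows, never from a script. Its argument "moves" is one flat list of numbers, 4 for each row, row after row: the shift along the tool's x, y, z in units of 30 mm (1.0 is 30 mm), then the turn about the tool's z in units of 8 degrees (1.0 is 8 degrees). A call has 1 to 20 rows; each row shifts and turns the commanded pose from where the row before left it, along the tool's axes as they then stand; what a row does not reach is not made up. A row lasts 1/10 s, in which the tool goes at most 50 mm and 8.59 degrees, less where a joint would pass 70% of its speed; a pose out of reach is approached as far as the arm can. A call is refused whole if a number of a shift passes 1 or a number of a turn 1, either way. A call with a gripper value outside its range is refused whole. "claw" is the opening, from -1 (shut) to 1 (fully open), set as the call begins (left out, the last holds). The fingers move at their own pace and stop on an object; "force" is the grip in N (left out, the last holds). Time passes only in rows, so rows that do not move let the fingers close. It gives the time, the measured TCP pose, the force, the opening and the grip force at its end, in the units of the state.
- readout.get_state(): the state, without advancing time (a new reading comes with each control period).
- capture(name): name is "side" or "top" or "wrist"; returns (picture, depth): 400x640x3 uint8, red, green, blue; 400x640 float32, m along the optical axis (not along the pixel's ray), 0 where there is no reading.
- camera_params(name): a dict with "fx", "fy", "cx", "cy" (pixels), "world_to_cam" (4x4, takes a point from world to camera coordinates). Camera axes: x right, y up, looking along -z (the intrinsics and any distortion apply to the point x, -y, -z); pixel columns grow to the right and rows downward; lengths in m; the calibration is good to about 2 mm. A picture is of the moment at which its call begins: read the wrist's pose just before it. camera_params takes no time and is no camera call; for the wrist camera it gives the pose at the moment of the call.
- arm.sign_off(): hands the job in; it is judged then, once.
The state is a dict: "t": time; "qpos": joint angles; "dq": joint speeds; "effort": joint torques, N m; "position": TCP position; "ee_rot": TCP orientation; "contact_force": force on the tool from outside, world axes, zero at the start; "torque": the same for the moment, N m; "finger_gap": finger opening in m; "grip_force": force on a finger pad.
Only numpy, scipy, OpenCV 4.12 (cv2) and the standard library are available. Lean on these libraries where they do the work, as an engineer would, in place of code of your own. Each camera call takes 0.05 s, during which the arm holds its last target. There are 200 camera calls.

### The job

Squeeze the cross-action clip open, lift it off its little stand, and lower it, still open, over the flat rail of the saucer rack. Slide it open along the rail until it gently presses the sprung plate in by about 2 mm towards the saucers (about 6 N, never hard), then let go so that the clip grips the rail, sitting squarely down on it, and holds the plate pressed; leave the other things where they stand.

Things in the scene. Friction and masses are not known exactly. Their poses are not given: they have to be found in the camera images.
- clip: Self-closing cross-action clip, steel with black centre block, about 70 g. Origin: its throat (underside of the block), which rests on top of the plate it grips. z up; x along the gripped plate; handles and jaws move along y. Squeezing the handles OPENS the jaws, letting go shuts them. Jaws reach 23 mm below the origin; clip's ends at x = +-12 mm. It starts gripping the stand's tab, throat on its top.
- clip_grip (a point): Where to squeeze the clip: midway between its two upright handles, 45 mm above its origin. Handles: flat, 24 mm long (x), 3 mm thick, 16 to 64 mm above the origin, outer faces at y = +-25 mm while gripping 5 mm. Squeezing 12 N per handle just frees a 5 mm plate, 15 N opens to the stop (38 mm over the handles, jaw gap 17 mm); 20 to 30 N keeps it open.
- jaw_a (a joint): Travel of the jaw whose handle is on the clip's +y side, m: 0 when gripping a 5 mm plate, +0.006 squeezed fully open, -0.0025 shut on nothing.
- jaw_b (a joint): The same for the jaw whose handle is on the clip's -y side.
- stand: Fixed parking stand: a dark wooden block 90 x 70 x 20 mm with an upright steel tab, 50 mm long (x), 5 mm thick (y), its top 75 mm above the origin (centre of the underside, on the table). The clip starts on the tab, its x along the stand's x.
- rack: Fixed chrome saucer rack, 335 mm long (x), 105 mm wide. Origin: on the table under its middle, z up. Along y = 0 stands a flat steel keeper rail 5 mm thick, top 75 mm above the table, from x = -155 to +25 mm. At its +x end a slotted cradle holds four upright white saucers (130 mm, tops 153 mm above the table), with a sprung plate across the rail on its -x side.
- rail_spot (a point): Point on the mid-line of the rail's top at x = -85 mm of the rack, always free: a place to lower the clip, x of the clip along x of the rack (either way round). From here the clip slides to the rack's +x to meet the plate. The cradle's place varies and is not measured: the clip's leading end meets the slack plate 65 to 101 mm from here: feel for it.
- plate (a joint): How far the sprung plate is pushed in towards the saucers (rack's +x), m: 0 slack; spring 3 N per mm, no preload; should end near 0.002 (6 N); springs back 0.3 to 0.5 mm as the clip is let go; beyond 0.005 (15 N) the saucers are strained. Aluminium, 4 mm thick, 50 mm across the rail, 51 to 87 mm above the table; the clip's leading end pushes on it.
- caddy: Bystander: aluminium tea caddy with a dark twist cap, 68 mm across, about 105 mm tall; origin under its middle.
- spoon_cup: Bystander: orange plastic spoon cup, 72 mm across, 95 mm tall; origin under its middle.
- sugar_bowl: Bystander: white sugar bowl, 100 mm across, 55 mm tall; origin under its middle.
- tea_glass: Bystander: tea glass, 60 mm across, 85 mm tall; origin under its middle.
- jam_jar: Bystander: jam jar, 68 mm across, 90 mm tall; origin under its middle.
- spoon: Bystander: steel spoon lying on the table, 140 mm long along its x.
There are look-alikes about, which are no part of the job. Leave any brown or purple look-alike of the clip alone.

How it is judged:
On the way, in this order (a step that is already met when the one before it is completed fails the run):
1. the clip, squeezed open, is lifted clear of the stand's tab (value of joint each of jaw_a, jaw_b above 0.003 m and height (world z) of clip above 0.105 m), for 0.1 s.
2. the open clip is down over the rail (within 4 mm of its top, within 5 mm of its mid-plane) (value of joint each of jaw_a, jaw_b above 0.003 m and z of clip in the frame of rack between 0.071 and 0.079 m and y of clip in the frame of rack between -0.005 and 0.005 m and x of clip in the frame of rack between -0.16 and 0.03 m), for 0.1 s.
3. still open, the clip presses the plate in by 1 to 3.8 mm (value of joint each of jaw_a, jaw_b above 0.003 m and value of joint plate between 0.001 and 0.0038 m and z of clip in the frame of rack between 0.07 and 0.08 m), for 0.1 s.
At the end, for the whole second after the job is handed in: The clip, let go, grips the rail by itself: throat within 3.5 mm of the rail's top, within 3 mm of its mid-plane, upright and in line to 0.1 rad, jaws closed on the rail, at rest; and it holds the sprung plate pressed in by 0.7 to 3.4 mm (2 to 10 N) (value of joint plate between 0.0007 and 0.0034 m and z of clip in the frame of rack between 0.072 and 0.0785 m and y of clip in the frame of rack between -0.003 and 0.003 m and value of joint each of jaw_a, jaw_b below 0.0025 m and angle between the x axis of clip and the x axis of rack, either way round below 0.1 rad and angle between clip's own z axis and vertical below 0.1 rad and linear speed of clip below 0.02 m/s); the robot touches nothing.
It fails at once if the plate is pushed in by more than 5 mm (over 15 N), straining the saucers (value of joint plate above 0.005 m).
It fails at once if a bystander is moved by more than 20 mm (distance of any of caddy, spoon_cup, sugar_bowl, tea_glass, jam_jar, spoon from where it was at the start of the episode above 0.02 m).
It also fails if it takes over 45 s, if anything falls off the work surface, if the arm or the gripper's body presses on something with over 40 N, if the wrist force passes 120 N, or if a joint passes its speed limit or range.

## Working session

There is one attempt and no reset: what is moved stays moved. The work goes in short steps, Python scripts to look and compute and a tool call to move; the robot and the scene stay as the last step left them, time stands still between calls to the robot, and variables do not carry over. Pictures are saved under pics/ and viewed, at most 10 in all, crops included, and the job is handed in when it is done.

Besides the shell and the picture viewer there is one more tool, called after "Emit:" as name(argument=value, ...), one argument or row to a line, values as JSON. send_rows: Moves the arm, as the interface text tells. Its arguments: {"type":"object","properties":{"moves":{"type":"array","items":{"type":"number"}},"claw":{"type":"number"},"force":{"type":"number"}},"required":["moves"]}

```bash
mkdir -p pics
cat > h.py <<'E'
import numpy as np, cv2
from bench import readout, capture, camera_params, arm
def grab(n):
    p=camera_params(n); im,d=capture(n); np.savez(f'{n}.npz',im=im,d=d,**{k:p[k] for k in('fx','fy','cx','cy')},T=np.array(p['world_to_cam'])); return im,d,p
def cloud(d,p):
    v,u=np.mgrid[:d.shape[0],:d.shape[1]]
    P=np.stack([(u-p['cx'])/p['fx']*d,-(v-p['cy'])/p['fy']*d,-d,np.ones_like(d)],-1)
    return P@np.linalg.inv(np.array(p['world_to_cam'])).T
def ray(p,u,v,z):
    Ti=np.linalg.inv(np.array(p['world_to_cam'])); o=Ti[:3,3]
    r=Ti[:3,:3]@np.array([(u-p['cx'])/p['fx'],-(v-p['cy'])/p['fy'],-1]); return o+r*(z-o[2])/r[2]
E
python3 - <<'E'
from h import *
s=readout.get_state(); print(s['t'],s['position'],s['ee_rot'],arm.tcp_to_grasp)
for n in('top','side'):
    im,d,p=grab(n); print({k:p[k] for k in p}); cv2.imwrite(f'pics/{n}0.png',im[:,:,::-1])
E
```

```text
0.0 [0.1900718  0.56838977 0.22181502] [-5.04808261e-01 -3.10028298e+00  2.75635503e-03] 0.0187
{'fx': 480.4053670004678, 'fy': 480.4053670004678, 'cx': 315.6506803960943, 'cy': 205.82689817495068, 'world_to_cam': array([[-0.02722896, -0.99961428,  0.00546668,  0.00744323],
       [ 0.97985093, -0.02560734,  0.19808186, -0.58465151],
       [-0.19786547,  0.0107501 ,  0.98017024, -1.19805474],
       [ 0.        ,  0.        ,  0.        ,  1.        ]])}
{'fx': 393.07848276673724, 'fy': 393.07848276673724, 'cx': 309.93059169239564, 'cy': 196.82520737761996, 'world_to_cam': array([[-0.9894311 , -0.1438676 ,  0.0181166 ,  0.53637972],
       [ 0.12432904, -0.77741412,  0.61657892, -0.14163092],
       [-0.07462163,  0.61231478,  0.78708463, -1.13044684],
       [ 0.        ,  0.        ,  0.        ,  1.        ]])}
```

View pics/top0.png

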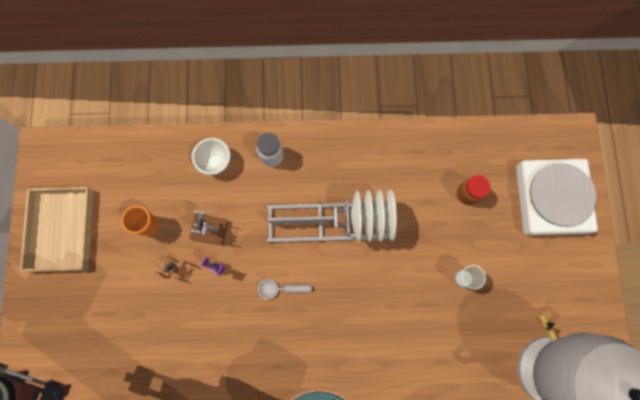

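View pics/side0.png

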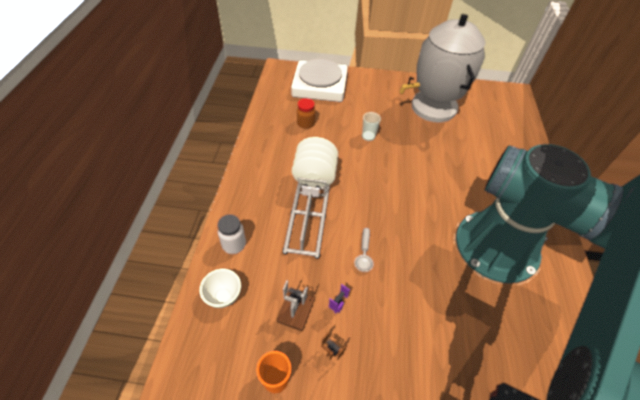

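The top view shows three clip candidates: steel/black on the dark block at (207,226), purple at (212,266) and brown at (169,268). I choose the steel one on the stand. The rack runs from about (268,222) to (350,222), with the saucers at (375,216). Next I measure from depth and check the choice in a crop.

Run:
```python
from h import *
im={};C={}
for n in('top','side'):
    f=np.load(n+'.npz'); p={'fx':f['fx'],'fy':f['fy'],'cx':f['cx'],'cy':f['cy'],'world_to_cam':f['T']}
    im[n]=f['im']; C[n]=cloud(f['d'],p); W=C[n]
    print(n,'table z',np.median(W[...,2][(f['d']>0)&(abs(W[...,2])<.03)]))
    if n=='top': print('stand approx',ray(p,207,228,.02),'rack',ray(p,268,222,.075),ray(p,350,217,.075))
    c=ray(p,205,226,.1) if n=='top' else c
    for lo,hi in((.012,.03),(.065,.08),(.08,.1),(.1,.13),(.13,.15)):
        m=(np.hypot(W[...,0]-c[0],W[...,1]-c[1])<.08)&(W[...,2]>lo)&(W[...,2]<hi)&(f['d']>0)
        P=W[m][:,:3]
        if len(P)>4:
            r=cv2.minAreaRect(P[:,:2].astype(np.float32)*1000); print('clip',lo,hi,len(P),P.mean(0).round(4),np.round(r[0]),np.round(r[1]),round(r[2],1))
    r0=ray(p,310,220,.07) if n=='top' else r0
    for lo,hi in((.005,.05),(.06,.082),(.1,.16)):
        m=(abs(W[...,0]-r0[0])<.09)&(abs(W[...,1]-r0[1])<.24)&(W[...,2]>lo)&(W[...,2]<hi)&(f['d']>0)
        P=W[m][:,:3]
        if len(P)>4:
            r=cv2.minAreaRect(P[:,:2].astype(np.float32)*1000); print('rack',lo,hi,len(P),P.mean(0).round(4),np.round(r[0]),np.round(r[1]),round(r[2],1))
a=cv2.resize(im['top'][185:285,140:260],None,fx=4,fy=4,interpolation=2); b=cv2.resize(im['side'][270:370,250:370],None,fx=3,fy=3,interpolation=2)
b=cv2.copyMakeBorder(b,0,100,0,0,0)
cv2.imwrite('pics/crop1.png',np.hstack([a,b])[:,:,::-1][:, :800])
```

```text
top table z 0.00013188407304021155
stand approx [0.53962941 0.28295268 0.02      ] rack [0.54224224 0.11519379 0.075     ] [ 0.54972078 -0.09540795  0.075     ]
clip 0.012 0.03 653 [0.5337 0.274  0.0199] [538. 281.] [92. 71.] 78.2
clip 0.065 0.08 35 [0.5287 0.2727 0.0739] [505. 269.] [97. 43.] 18.6
clip 0.08 0.1 98 [0.5322 0.2784 0.0926] [508. 284.] [ 28. 108.] 87.4
clip 0.1 0.13 79 [0.5395 0.2806 0.1194] [538. 281.] [24. 50.] 76.9
clip 0.13 0.15 37 [0.538  0.2817 0.1375] [538. 282.] [24. 50.] 79.4
rack 0.005 0.05 1488 [0.5454 0.0255 0.0168] [546.   8.] [478. 179.] 90.0
rack 0.06 0.082 355 [ 0.546  -0.0326  0.0723] [523. -51.] [122. 316.] 11.2
rack 0.1 0.16 1347 [ 0.5475 -0.1511  0.1282] [ 551. -149.] [126. 101.] 0.4
side table z 0.0007158450187143561
clip 0.012 0.03 732 [0.538  0.2888 0.0201] [540. 278.] [90. 71.] 78.8
clip 0.065 0.08 39 [0.5255 0.2864 0.0733] [505. 266.] [97. 45.] 16.7
clip 0.08 0.1 134 [0.5363 0.2817 0.0917] [510. 280.] [ 28. 113.] 88.5
clip 0.1 0.13 124 [0.5411 0.2799 0.1183] [540. 279.] [24. 49.] 77.1
clip 0.13 0.15 43 [0.5391 0.28   0.1373] [540. 279.] [23. 50.] 78.3
rack 0.005 0.05 944 [0.5493 0.0177 0.0192] [545.  19.] [178. 456.] 0.5
rack 0.06 0.082 356 [ 0.5505 -0.0472  0.0723] [569. -55.] [317. 121.] 75.0
rack 0.1 0.16 1331 [ 0.5507 -0.1453  0.1302] [ 553. -152.] [127. 104.] 0.2
```

View pics/crop1.png

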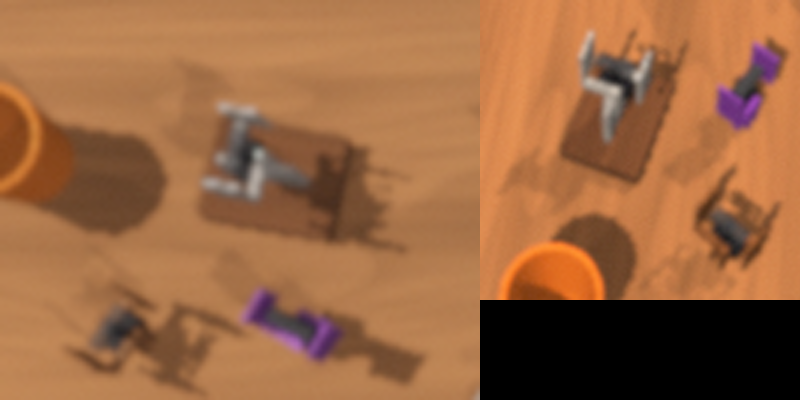

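The crop confirms the steel/black clip on the dark block: handles at crop (240,110) and (225,185), throat at (245,155). Purple at (290,325) and brown at (118,330) are left alone. Next, the rail line.

Run:
```python
from h import *
for n in('top','side'):
    f=np.load(n+'.npz'); p={k:f[k] for k in('fx','fy','cx','cy')}; p['world_to_cam']=f['T']
    W=cloud(f['d'],p); ok=f['d']>0
    m=ok&(abs(W[...,0]-.547)<.025)&(W[...,1]>-.06)&(W[...,1]<.125)&(W[...,2]>.066)&(W[...,2]<.08)
    P=W[m][:,:3]; 
    for k in range(3):
        c=np.polyfit(P[:,1],P[:,0],1); r=P[:,0]-np.polyval(c,P[:,1]); P=P[abs(r)<2*r.std()+1e-3]
    print(n,'rail x=%.4f*y+%.4f'%tuple(c),'std',r.std(),len(P),'y',P[:,1].min(),P[:,1].max(),'z',np.percentile(P[:,2],[10,50,90]))
    m=ok&(abs(W[...,0]-.547)<.075)&(abs(W[...,1])<.26)&(W[...,2]>.012)&(W[...,2]<.2)
    Q=W[m][:,:3]; print('rack y ext',np.percentile(Q[:,1],[.2,99.8]))
    for yy in np.arange(-.12,.14,.02):
        q=W[ok&(abs(W[...,1]-yy)<.01)&(abs(W[...,0]-.547)<.012)]; print(round(yy,2),len(q),np.round(q[:,2].max(),3),end='; ')
    # base rails outer edges
    m=ok&(abs(W[...,0]-.547)<.08)&(W[...,1]>-.05)&(W[...,1]<.11)&(W[...,2]>.01)&(W[...,2]<.06)
    B=W[m][:,:3]; 
    for s in(0,1):
        b=B[(B[:,0]>.547)==s]; c=np.polyfit(b[:,1],b[:,0],1); print('\nbase',c,np.median(b[:,2]),len(b))
```

```text
top rail x=-0.0022*y+0.5508 std 0.0017324891786713865 162 y -0.05464097400321121 0.11536866457360881 z [0.06966712 0.0736476  0.07738874]
rack y ext [-0.1982641   0.25943252]
-0.12 57 0.157; -0.1 103 0.151; -0.08 69 0.093; -0.06 70 0.091; -0.04 87 0.078; -0.02 86 0.078; 0.0 84 0.078; 0.02 94 0.079; 0.04 89 0.078; 0.06 85 0.079; 0.08 87 0.078; 0.1 84 0.08; 0.12 70 0.08; 
base [-0.07635094  0.51129259] 0.016055976504139258 265

base [-0.01170631  0.57461057] 0.01798991935124028 423
side rail x=0.0070*y+0.5521 std 0.0021236889547549495 106 y -0.05943327494990924 0.11296418802695685 z [0.07177825 0.07551891 0.07777876]
rack y ext [-0.20250437  0.25897627]
-0.12 61 0.156; -0.1 185 0.144; -0.08 33 0.089; -0.06 100 0.092; -0.04 36 0.078; -0.02 65 0.078; 0.0 54 0.079; 0.02 50 0.08; 0.04 55 0.079; 0.06 57 0.077; 0.08 58 0.079; 0.1 44 0.078; 0.12 102 0.077; 
base [-0.05487513  0.51307684] 0.01641203994306184 203

base [0.00550567 0.58201131] 0.01729258754669344 266
```

Emit:
send_rows(
  moves=[0, 0, 0, 0.95, 0, 0, 0, 0.95, 0, 0, 0, 0.95, 0, 0, 0, 0.95, 0, 0, 0, 0.95, 0, 0, 0, 0.95, 0, 0, 0, 0.95, 0, 0, 0, 0.95, 0, 0, 0, 0.95, 0, 0, 0, 0.95, 0, 0, 0, 0.95],
  claw=1,
)

```text
t: 1.2
position: [0.1902, 0.5686, 0.2221]
ee_rot: [2.448, 1.968, -0.002]
contact_force: [0.3, 0.4, -0.2]
finger_gap: 0.0878
grip_force: 0.0
```

Emit:
send_rows(
  moves=[-0.44, 0.84, 0, 0, -0.44, 0.84, 0, 0, -0.44, 0.84, 0, 0, -0.44, 0.84, 0, 0, -0.44, 0.84, 0, 0, -0.44, 0.84, 0, 0, -0.44, 0.84, 0, 0, -0.44, 0.84, 0, 0, -0.44, 0.84, 0, 0, -0.44, 0.84, 0, 0, -0.44, 0.84, 0, 0, -0.44, 0.84, 0, 0, -0.44, 0.84, 0, 0, -0.44, 0.84, 0, 0, -0.44, 0.84, 0, 0, -0.44, 0.84, 0, 0, 0, 0, 0, 0, 0, 0, 0, 0],
)

```text
t: 3.0
position: [0.54, 0.2777, 0.2221]
ee_rot: [-2.444, -1.973, 0.002]
contact_force: [-0.5, -0.1, -0.6]
finger_gap: 0.0877
grip_force: 0.0
```

Run:
```python
from h import *
s=readout.get_state(); im,d,p=grab('wrist'); cv2.imwrite('pics/w1.png',im[:,:,::-1])
from scipy.spatial.transform import Rotation as R
Rt=R.from_rotvec(s['ee_rot']).as_matrix(); print(s['position'],Rt.round(3).tolist())
W=cloud(d,p)
for lo,hi in((.012,.03),(.13,.15)):
    m=(np.hypot(W[...,0]-.539,W[...,1]-.28)<.07)&(W[...,2]>lo)&(W[...,2]<hi)&(d>0); P=W[m][:,:3]
    if len(P)>4:
        r=cv2.minAreaRect(P[:,:2].astype(np.float32)*1000); print(lo,len(P),P.mean(0).round(4),np.round(r[0],1),np.round(r[1],1),r[2],np.percentile(P[:,2],[50,95]))
        o=np.array([*np.array(r[0])/1000,s['position'][2]])-s['position']; print('tool offset',(Rt.T@o).round(4))
print('tcp px',np.array(p['world_to_cam'])@np.r_[s['position'],1],p['fx'])
```

```text
[0.54000522 0.27765058 0.22207796] [[0.211, 0.978, -0.001], [0.978, -0.211, -0.0], [-0.0, -0.001, -1.0]]
0.012 2416 [0.5409 0.2891 0.0194] [538.9 279.8] [89.5 69.2] 78.96894073486328 [0.0194903 0.0207066]
tool offset [ 0.0019 -0.0015  0.    ]
0.13 211 [0.5399 0.2818 0.1377] [539.3 281.2] [23.9 50.2] 78.4906997680664 [0.13808165 0.13938559]
tool offset [ 0.0033 -0.0015  0.    ]
tcp px [ 1.52505962e-04 -2.51883174e-02 -1.73202690e-01  1.00000000e+00] 281.8562415445258
```

View pics/w1.png

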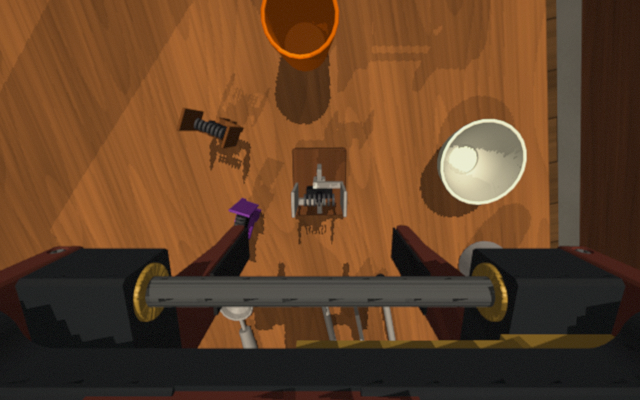

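The wrist view shows the steel clip at (320,200), centred between the fingers and aligned; the purple clip at (243,212) is clear of them. I'm descending.

Emit:
send_rows(
  moves=[0.1, -0.05, 0, -0.1, 0, 0, 0.8, 0, 0, 0, 0.8, 0, 0, 0, 0.8, 0, 0, 0, 0.8, 0, 0, 0, 0.82, 0, 0, 0, 0, 0, 0, 0, 0, 0],
)

```text
t: 3.85
position: [0.5387, 0.282, 0.1022]
ee_rot: [-2.428, -1.993, 0.001]
contact_force: [1.0, 0.3, -0.5]
finger_gap: 0.088
grip_force: 0.0
```

Emit:
send_rows(
  moves=[0, 0, 0, 0, 0, 0, 0, 0, 0, 0, 0, 0, 0, 0, 0, 0, 0, 0, 0, 0, 0, 0, 0, 0, 0, 0, 0, 0, 0, 0, 0, 0, 0, 0, 0, 0, 0, 0, 0, 0],
  claw=-1,
  force=25,
)

```text
t: 4.85
position: [0.5399, 0.2813, 0.1026]
ee_rot: [2.429, 1.992, 0.001]
contact_force: [-0.7, -0.4, 5.6]
finger_gap: 0.0365
grip_force: 25.0
```

Emit:
send_rows(
  moves=[0, 0, -0.2, 0, 0, 0, -0.3, 0, 0, 0, -0.5, 0, 0, 0, -0.5, 0, 0, 0, -0.5, 0, 0, 0, -0.5, 0, 0, 0, 0, 0, 0, 0, 0, 0],
)

```text
t: 5.65
position: [0.5395, 0.2813, 0.1772]
ee_rot: [2.429, 1.992, 0.001]
contact_force: [-0.2, 1.0, -1.2]
finger_gap: 0.0365
grip_force: 25.0
```

Run:
```python
from h import *
s=readout.get_state(); print(s['t'],s['position'],s['finger_gap'],s['grip_force'],s['contact_force'],s['torque'])
im,d,p=grab('wrist')
im2,d2,p2=grab('side')
cv2.imwrite('pics/w2.png',np.vstack([im[100:380,120:520],cv2.resize(im2[210:350,200:400],(400,280))])[:,:,::-1])
```

```text
5.65 [0.53953583 0.28125633 0.17723185] 0.036549097566008444 24.985027313232422 [-0.21594895  0.96049796 -1.24174374] [-0.10213628  0.10717813 -0.01981693]
```

View pics/w2.png

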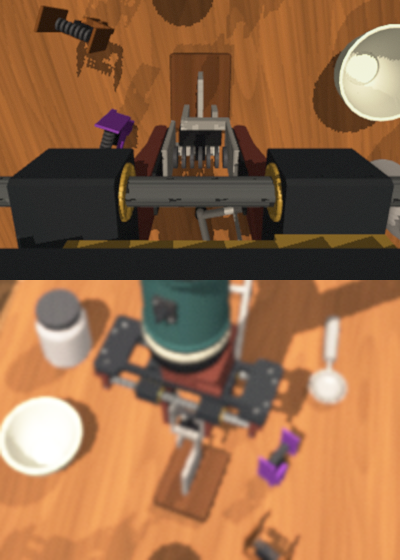

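The clip is held open and clear of the tab: in the wrist crop it sits at (205,140) between the fingers, with the empty tab at (200,90). I'm carrying it to the rail.

Emit:
send_rows(
  moves=[0, 0, 0, -0.7, 0, 0, 0, -0.71, -0.5, 0.04, 0, 0, -0.7, 0.04, 0, 0, -0.7, 0.04, 0, 0, -0.7, 0.04, 0, 0, -0.7, 0.04, 0, 0, -0.7, 0.04, 0, 0, -0.7, 0.04, 0, 0, -0.7, 0.04, 0, 0, -0.7, 0.04, 0, 0, -0.7, 0.04, 0, 0, -0.6, 0, 0, 0, -0.3, 0, 0, 0, 0, 0, 0, 0, 0, 0, 0, 0],
)

```text
t: 7.35
position: [0.5512, 0.0503, 0.1768]
ee_rot: [-2.223, -2.219, 0.0]
contact_force: [-0.0, -0.2, -0.6]
finger_gap: 0.0366
grip_force: 25.0
```

```bash
cat > m.py <<'E'
from h import *
import sys
from scipy.spatial.transform import Rotation as R
s=readout.get_state(); im,d,p=grab('wrist'); cv2.imwrite(f'pics/{sys.argv[1]}.png',im[60:,100:540,::-1])
Rt=R.from_rotvec(s['ee_rot']).as_matrix(); print(s['position'],'xaxis',np.degrees(np.arctan2(Rt[1,0],Rt[0,0])))
W=cloud(d,p); ok=d>0
X,Y,Z=W[...,0],W[...,1],W[...,2]
m=ok&(abs(X-.551)<.02)&(Y>.03)&(Y<.13)&(Z>.068)&(Z<.08); P=W[m][:,:3]
print(len(P),'y',P[:,1].min(),P[:,1].max(),'z',np.percentile(P[:,2],[5,50,95]))
top=P[P[:,2]>.072]
for k in range(2):
    c=np.polyfit(top[:,1],top[:,0],1); r=top[:,0]-np.polyval(c,top[:,1]); top=top[abs(r)<.004]
print('rail',c,r.std(),len(top))
l,h=np.percentile(top[:,0]-np.polyval(c,top[:,1]),[2,98]); print('edges',l,h)
E
python3 m.py w3
```

```text
[0.55115817 0.05030438 0.17684633] xaxis 89.90189493524633
410 y 0.03591943157982175 0.11353923661710609 z [0.07345923 0.07462501 0.07584885]
rail [0.00152005 0.55123956] 0.0013355392814133886 410
edges -0.0019416654190862115 0.0019399160311812259
```

View pics/w3.png

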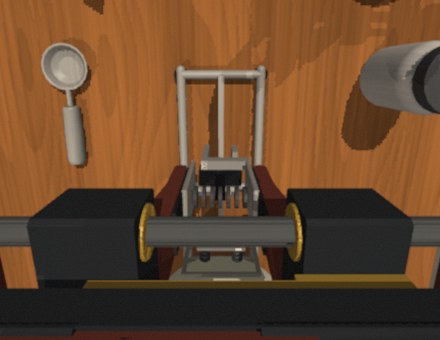

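The wrist view shows the rail (crop column 221) centred under the clip and parallel to it. I'm descending.

Emit:
send_rows(
  moves=[0, 0, 0.5, 0, 0, 0, 0.5, 0, 0, 0, 0.5, 0, 0, 0, 0.5, 0, 0, 0, 0.3, 0, 0, 0, 0.08, 0, 0, 0, 0, 0, 0, 0, 0, 0],
)

```text
t: 8.2
position: [0.5519, 0.0504, 0.1062]
ee_rot: [2.221, 2.221, 0.001]
contact_force: [0.2, -0.8, -0.6]
finger_gap: 0.0366
grip_force: 25.0
```

Emit:
send_rows(
  moves=[0, 0, 0.03, 0, 0, 0, 0, 0],
)

```text
t: 8.4
position: [0.5518, 0.0502, 0.1052]
ee_rot: [2.221, 2.221, 0.001]
contact_force: [0.5, -0.8, -0.7]
finger_gap: 0.0366
grip_force: 25.0
```

Emit:
send_rows(
  moves=[0, 0, 0.03, 0, 0, 0, 0, 0],
)

```text
t: 8.6
position: [0.5514, 0.0501, 0.1039]
ee_rot: [2.222, 2.221, -0.0]
contact_force: [-0.1, -0.6, -0.3]
finger_gap: 0.0367
grip_force: 25.0
```

Emit:
send_rows(
  moves=[0, 0, 0.03, 0, 0, 0, 0, 0, 0, 0, 0, 0],
)

```text
t: 8.9
position: [0.5514, 0.0502, 0.1029]
ee_rot: [-2.222, -2.221, 0.0]
contact_force: [0.0, 0.6, 0.7]
finger_gap: 0.0365
grip_force: 25.0
```

Emit:
send_rows(
  moves=[0, 0, 0.015, 0, 0, 0, 0, 0, 0, 0, 0, 0],
)

```text
t: 9.2
position: [0.5515, 0.0502, 0.1027]
ee_rot: [2.222, 2.221, 0.0]
contact_force: [-0.7, 0.3, 2.0]
finger_gap: 0.0369
grip_force: 25.0
```

Emit:
send_rows(
  moves=[0, 0, -0.02, 0, -0.1, 0, 0, 0, -0.2, 0, 0, 0, -0.2, 0, 0, 0, -0.2, 0, 0, 0, -0.2, 0, 0, 0, -0.2, 0, 0, 0, -0.2, 0, 0, 0, -0.2, 0, 0, 0, -0.1, 0, 0, 0, 0, 0, 0, 0, 0, 0, 0, 0],
)

```text
t: 10.4
position: [0.5514, 0.0023, 0.1031]
ee_rot: [-2.222, -2.221, 0.0]
contact_force: [0.7, 0.4, -0.7]
finger_gap: 0.0368
grip_force: 25.0
```

Run:
```python
from h import *
for n in('top','side'):
    f=np.load(n+'.npz') if n=='top' else None
    if n=='top': p={k:f[k] for k in('fx','fy','cx','cy')}; p['world_to_cam']=f['T']; d=f['d']
    else: im,d,p=grab('side')
    W=cloud(d,p)
    for zl,zh in((.08,.084),(.084,.088),(.088,.094)):
        m=(d>0)&(abs(W[...,0]-.551)<.023)&(W[...,1]<-.02)&(W[...,1]>-.12)&(W[...,2]>zl)&(W[...,2]<zh); y=W[m][:,1]
        print(n,zl,len(y),np.histogram(y,np.arange(-.12,-.015,.005)) [0])
```

```text
top 0.08 9 [0 0 0 0 3 1 0 0 0 0 0 0 5 0 0 0 0 0 0 0]
top 0.084 34 [ 0  0  0  0  1  4 16  0  0  0  0  0 13  0  0  0  0  0  0  0]
top 0.088 28 [ 0  0  0  2  2  0 15  0  0  0  0  0  9  0  0  0  0  0  0  0]
side 0.08 11 [0 0 0 0 0 0 0 0 0 0 0 3 8 0 0 0 0 0 0 0]
side 0.084 8 [0 0 0 0 0 0 0 0 0 0 0 2 6 0 0 0 0 0 0 0]
side 0.088 0 [0 0 0 0 0 0 0 0 0 0 0 0 0 0 0 0 0 0 0 0]
```

Emit:
send_rows(
  moves=[-0.1, 0, 0, 0, -0.2, 0, 0, 0, -0.2, 0, 0, 0, -0.2, 0, 0, 0, -0.2, 0, 0, 0, -0.1, 0, 0, 0, -0.1, 0, 0, 0, 0, 0, 0, 0, 0, 0, 0, 0],
)

```text
t: 11.35
position: [0.5514, -0.0308, 0.1031]
ee_rot: [-2.222, -2.221, 0.0]
contact_force: [0.3, -0.9, -0.9]
finger_gap: 0.0366
grip_force: 25.0
```

Emit:
send_rows(
  moves=[-0.06, 0, 0, 0, 0, 0, 0, 0, 0, 0, 0, 0],
)

```text
t: 11.65
position: [0.5514, -0.0325, 0.1031]
ee_rot: [2.222, 2.221, -0.0]
contact_force: [-0.2, 0.0, -1.4]
finger_gap: 0.0366
grip_force: 25.0
```

Emit:
send_rows(
  moves=[-0.06, 0, 0, 0, 0, 0, 0, 0, 0, 0, 0, 0],
)

```text
t: 11.95
position: [0.5514, -0.0344, 0.1031]
ee_rot: [-2.222, -2.221, 0.0]
contact_force: [-0.2, 0.2, -0.4]
finger_gap: 0.0368
grip_force: 25.0
```

Emit:
send_rows(
  moves=[-0.05, 0, 0, 0, 0, 0, 0, 0, 0, 0, 0, 0],
)

```text
t: 12.25
position: [0.5514, -0.0359, 0.1031]
ee_rot: [2.222, 2.221, -0.0]
contact_force: [-0.3, -0.7, -1.6]
finger_gap: 0.0369
grip_force: 25.0
```

Emit:
send_rows(
  moves=[-0.05, 0, 0, 0, 0, 0, 0, 0, 0, 0, 0, 0],
)

```text
t: 12.55
position: [0.5514, -0.0374, 0.1031]
ee_rot: [-2.222, -2.221, 0.0]
contact_force: [0.2, 0.7, -0.6]
finger_gap: 0.0362
grip_force: 25.0
```

Emit:
send_rows(
  moves=[-0.04, 0, 0, 0, 0, 0, 0, 0, 0, 0, 0, 0],
)

```text
t: 12.85
position: [0.5514, -0.0386, 0.1031]
ee_rot: [2.222, 2.221, -0.0]
contact_force: [-0.2, 0.2, -0.4]
finger_gap: 0.0369
grip_force: 25.0
```

Emit:
send_rows(
  moves=[-0.04, 0, 0, 0, 0, 0, 0, 0, 0, 0, 0, 0],
)

```text
t: 13.15
position: [0.5514, -0.0398, 0.1031]
ee_rot: [2.222, 2.221, -0.0]
contact_force: [0.5, 0.3, -1.4]
finger_gap: 0.0368
grip_force: 25.0
```

Emit:
send_rows(
  moves=[-0.04, 0, 0, 0, 0, 0, 0, 0, 0, 0, 0, 0],
)

```text
t: 13.45
position: [0.5514, -0.041, 0.1031]
ee_rot: [2.222, 2.221, -0.0]
contact_force: [-0.2, 0.1, -0.4]
finger_gap: 0.0364
grip_force: 25.0
```

Emit:
send_rows(
  moves=[-0.03, 0, 0, 0, 0, 0, 0, 0, 0, 0, 0, 0],
)

```text
t: 13.75
position: [0.5514, -0.0419, 0.1031]
ee_rot: [2.222, 2.221, -0.0]
contact_force: [0.3, 0.4, -0.9]
finger_gap: 0.0365
grip_force: 25.0
```

Emit:
send_rows(
  moves=[-0.03, 0, 0, 0, 0, 0, 0, 0, 0, 0, 0, 0],
)

```text
t: 14.05
position: [0.5514, -0.0428, 0.1031]
ee_rot: [-2.222, -2.221, 0.0]
contact_force: [-0.3, -0.1, -0.4]
finger_gap: 0.0369
grip_force: 25.0
```

Emit:
send_rows(
  moves=[-0.03, 0, 0, 0, 0, 0, 0, 0, 0, 0, 0, 0],
)

```text
t: 14.35
position: [0.5514, -0.0437, 0.1031]
ee_rot: [2.222, 2.221, -0.0]
contact_force: [-0.6, -0.4, -1.1]
finger_gap: 0.0367
grip_force: 25.0
```

Emit:
send_rows(
  moves=[-0.03, 0, 0, 0, 0, 0, 0, 0, 0, 0, 0, 0],
)

```text
t: 14.65
position: [0.5514, -0.0445, 0.1031]
ee_rot: [-2.222, -2.221, 0.0]
contact_force: [-0.6, 0.1, -0.5]
finger_gap: 0.0366
grip_force: 25.0
```

Emit:
send_rows(
  moves=[-0.03, 0, 0, 0, 0, 0, 0, 0, 0, 0, 0, 0],
)

```text
t: 14.95
position: [0.5514, -0.0452, 0.1031]
ee_rot: [-2.222, -2.221, -0.0]
contact_force: [0.4, 3.2, -0.5]
finger_gap: 0.0364
grip_force: 25.0
```

Emit:
send_rows(
  moves=[-0.03, 0, 0, 0, 0, 0, 0, 0, 0, 0, 0, 0],
)

```text
t: 15.25
position: [0.5514, -0.046, 0.1031]
ee_rot: [-2.222, -2.221, -0.0]
contact_force: [-0.0, 4.3, 0.4]
finger_gap: 0.0366
grip_force: 25.0
```

```bash
python3 -c "
from h import *
s=readout.get_state(); print(s['t'],s['position'],s['contact_force'],s['torque'])"
```

```text
15.25 [ 0.55135256 -0.04604971  0.10314878] [-0.03815845  4.32367264  0.39990758] [ 0.7056717   0.0731063  -0.01268988]
```

Emit:
send_rows(
  moves=[-0.03, 0, 0, 0, 0, 0, 0, 0, 0, 0, 0, 0],
)

```text
t: 15.55
position: [0.5514, -0.0467, 0.1032]
ee_rot: [-2.222, -2.22, -0.001]
contact_force: [-0.6, 5.8, 0.9]
finger_gap: 0.0368
grip_force: 25.0
```

Emit:
send_rows(
  moves=[0, 0, 0.02, 0, 0, 0, 0, 0, 0, 0, 0, 0],
)

```text
t: 15.85
position: [0.5514, -0.0467, 0.1027]
ee_rot: [-2.222, -2.221, -0.001]
contact_force: [-0.3, 6.3, 1.3]
finger_gap: 0.0363
grip_force: 25.0
```

Emit:
send_rows(
  moves=[-0.015, 0, 0, 0, 0, 0, 0, 0, 0, 0, 0, 0],
)

```text
t: 16.15
position: [0.5514, -0.0469, 0.1027]
ee_rot: [-2.222, -2.22, -0.001]
contact_force: [-0.7, 7.0, 2.8]
finger_gap: 0.0364
grip_force: 25.0
```

Emit:
send_rows(
  moves=[0, 0, 0, 0, 0, 0, 0, 0, 0, 0, 0, 0, 0, 0, 0, 0, 0, 0, 0, 0, 0, 0, 0, 0, 0, 0, 0, 0, 0, 0, 0, 0],
  claw=1,
)

```text
t: 16.95
position: [0.5514, -0.0479, 0.1025]
ee_rot: [2.222, 2.221, -0.0]
contact_force: [0.3, -0.1, 0.4]
finger_gap: 0.0877
grip_force: 0.0
```

Released; I'm retreating straight up and checking.

Emit:
send_rows(
  moves=[0, 0, -0.3, 0, 0, 0, -0.6, 0, 0, 0, -0.8, 0, 0, 0, -0.8, 0, 0, 0, -0.8, 0, 0, 0, -0.7, 0, 0, 0, 0, 0, 0, 0, 0, 0],
)

```text
t: 17.75
position: [0.5515, -0.0478, 0.2229]
ee_rot: [2.221, 2.22, 0.001]
contact_force: [-0.5, -0.3, -0.2]
finger_gap: 0.0879
grip_force: 0.0
```

Run:
```python
from h import *
im,d,p=grab('wrist'); W=cloud(d,p)
m=(d>0)&(abs(W[...,0]-.551)<.035)&(abs(W[...,1]+.045)<.025)&(W[...,2]>.125)&(W[...,2]<.15); P=W[m][:,:3]
r=cv2.minAreaRect(P[:,:2].astype(np.float32)*1000); print(len(P),r,np.percentile(P[:,2],[50,95,99]))
cv2.imwrite('pics/w4.png',cv2.resize(im[100:300,200:440],(720,600))[:,:,::-1])
```

```text
362 ((551.5368041992188, -47.55567169189453), (50.13007354736328, 23.727582931518555), 0.08105182647705078) [0.13598945 0.13916559 0.13960266]
```

View pics/w4.png

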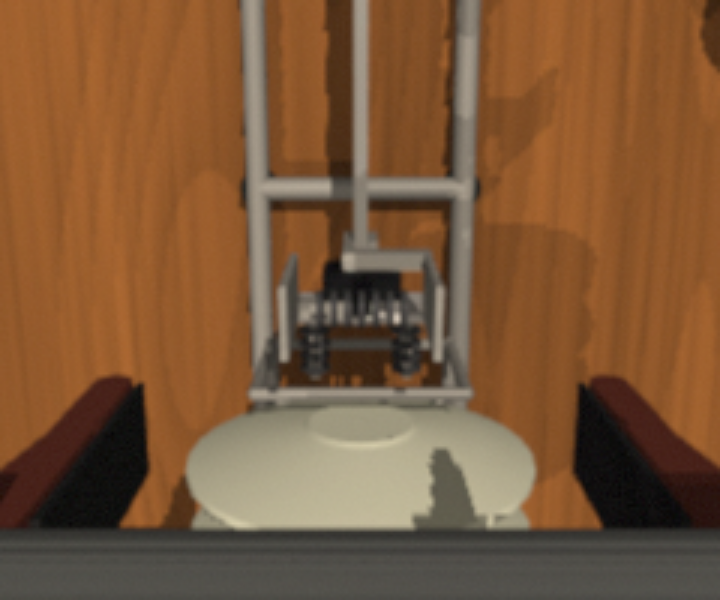

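The clip at (360,310) grips the rail, square and centred: 50 mm over the handles, tops at 139 mm. It rests against the plate's springs at (315,350) and (405,350). I'm handing in.

```bash
python3 -c "
from bench import arm
print(arm.sign_off())"
```

```text
the job is handed in; nothing more can be done
None
```

The job is handed in: the clip grips the rail squarely and was released with the plate pressed at about 7 N, which should settle near 2 mm after spring-back; I did not measure the plate's final travel directly, and the hand-in returned no verdict.

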